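# Key the collar of a second-hand coffee grinder and hold it home

## Task

Try out the second-hand coffee grinder: lift its red lid off by the black knob and stand it upright on the round dark grey mat, then turn the knurled collar underneath until its hidden keyways drop over the pins. Push the collar fully home against its spring and finish while still holding it down there, not letting go. Leave the other goods on the stall where they stand.

Things in the scene. Friction and masses are not known exactly. Their poses are not given: they have to be found in the camera images.
- grinder: coffee grinder, fixed to the table: white upright drum 112 mm across (foot 120 mm), flat top 85 mm above the table; origin under its centre, z up. On the top, on the axis, a steel spigot 28 mm across, 28 mm high, with three brass side pins a third of a turn apart, their upper edges 18 mm above the drum top; all under lid and collar at first.
- lid_knob (a point): centre of the black knob of the red dome lid; z up. The knob is an upright cylinder 28 mm across, 26 mm high, on an 8 mm high thin neck. The lid is loose, 160 g, 92 mm across, open below with a hollow 70 mm deep; its rim lies 95 mm and its flat top 21 mm below this point. It starts over the collar, standing on the drum's top.
- lid: the same red lid; origin at the centre of its rim plane (underside), z up
- collar_mid (a point): centre (half-way up) of the knurled metal collar, z up along its axis: a round cap 52 mm across, 44 mm high, loose, about 140 g, closed above, lower 24 mm hollow with 1.5 mm play round the spigot. Keyways out of line, it rests level on the pins with this point 125 mm above the table and cannot go down; fully home this point is 113 mm above the table.
- collar: same collar; origin under its centre. Three keyways inside, a third of a turn apart, cannot be seen; the pins fit them with 0.15 rad to spare either way. A turn of 0.4 to 1.7 rad from its start, either way, lines them up; then it goes down 12 mm, 6 mm freely and 6 mm against the spring ring. Held in a gripper it must be pushed down to drop.
- spring_ring (a joint): how far the sprung steel ring round the spigot is pressed down by the collar: 0 free, 0.006 m fully down. It pushes up with about 4 N at first and 8 N fully down, so a collar that is let go rises again by 6 mm.
- mat: flat round dark grey rubber mat, 180 mm across, 4 mm thick, fixed to the table; origin under its centre. The lid goes wholly onto it.
- bowl: bystander: round green bowl, 130 mm across, 60 mm high; origin under its centre
- copper_mug: bystander: copper mug, 72 mm across, 75 mm high; origin under its centre
- decanter: bystander: green glass decanter, 90 mm across, 200 mm high; origin under its centre
- terracotta_mug: bystander: brown terracotta mug, 72 mm across, 70 mm high; origin under its centre
- egg_cup: bystander: white egg cup, 44 mm across, 56 mm high; origin under its centre
- pepper_pot: bystander: dark wooden pepper pot, 44 mm across, 74 mm high; origin under its centre
- ginger_jar: bystander: blue and white jar, 90 mm across, 110 mm high; origin under its centre
Things that resemble listed ones, but are neither listed nor needed, are in the scene too. What is shaped like the lid but pink is not meant. What is shaped like the grinder but turquoise is not meant.

How it is judged (in metres and radians):
On the way, in this order (a step that is already met when the one before it is completed fails the run):
1. the lid stands upright on the grey mat, let go (horizontal distance between lid_knob and mat below 0.04 m and height (world z) of lid_knob below 0.104 m and angle between lid_knob's own z axis and vertical below 0.1 rad and contact force between the fingers and lid below 0.2 N and linear speed of lid below 0.03 m/s), for 0.2 s.
2. the collar's keyways have dropped over the pins (horizontal distance between collar_mid and grinder below 0.004 m and angle between collar_mid's own z axis and vertical below 0.07 rad and z of collar_mid in the frame of grinder below 0.121 m), for 0.1 s.
At the end, for the whole second after the job is handed in: Lid upright (0.1 rad), let go, within 40 mm of the mat's centre; collar on the spigot, level (0.07 rad), centred (4 mm), within 2 mm of fully home, spring ring pressed at least 4 of its 6 mm, the fingers bearing on it with over 2 N; both at rest (horizontal distance between lid_knob and mat below 0.04 m and height (world z) of lid_knob below 0.104 m and angle between lid_knob's own z axis and vertical below 0.1 rad and contact force between the fingers and lid below 0.2 N and horizontal distance between collar_mid and grinder below 0.004 m and angle between collar_mid's own z axis and vertical below 0.07 rad and z of collar_mid in the frame of grinder below 0.115 m and value of joint spring_ring above 0.004 m and contact force between the fingers and collar above 2 N and linear speed of each of collar, lid below 0.02 m/s); the arm keeps its last pose, push and grip.
It fails at once if one of the other goods on the stall is pushed more than 30 mm or tipped over (distance of any of bowl, copper_mug, decanter, terracotta_mug, egg_cup, pepper_pot, ginger_jar from where it was at the start of the episode above 0.03 m or angle between any of bowl, copper_mug, decanter, terracotta_mug, egg_cup, pepper_pot, ginger_jar's own z axis and vertical above 0.5 rad).
It fails at once if the lid is tipped over (angle between lid_knob's own z axis and vertical above 0.7 rad).
It also fails if it takes over 61 s, if anything falls off the work surface, if the arm or the gripper's body presses on something with over 40 N, if the wrist force passes 120 N, or if a joint passes its speed limit or range.

## Robot

A 6-joint arm with a two-finger parallel gripper is mounted at the origin on the work surface. World frame = base frame: x ahead of the robot, y to its left, z up, the work surface at z = 0. Lengths are in mm, angles in rad, forces in N, time in s.
With the tool pointing down it reaches from about 350 to 775 mm from the base axis. Payload 7.3 kg.
Tool frame: the origin (TCP) lies between the finger pads; the fingertips stand 25 mm ahead of it and the grasp point (between the pads) lies 6 mm ahead of it; z points along the fingers, y is the line along which they close (so a half turn about z gives the same grasp; the last joint's range is limited). The gripper opens to 92 mm and grips with 3 to 60 N. Pads are 19 mm wide; open, the fingers measure 130 mm over their backs; the gripper's body (75 mm by 190 mm) begins 47 mm behind the grasp point.
Start: joints at [-1.441, 0.342, 1.524, -0, 1.275, -0.146], TCP at [142.988, -505.17, 251.741] pointing down, gripper open.
Joint ranges: [-2.53, 2.53], [-0.77, 2.02], [0.04, 2.7], [-1, 4.14], [0.28, 2.66], [-3.11, 3.11]. Speed limits (rad/s): [2.57, 2.57, 3.14, 3.14, 3.14, 3.14].

## Interface

Orientations are given as [roll, pitch, yaw] about the fixed x, y, z axes, in that order (R = Rz(yaw) Ry(pitch) Rx(roll)).
In Python, from plant import bot gives the robot as it stands.
- The arm moves only by the tool play_rows, never from a script. Its argument "commands" is a list of rows, each an object of numbers: "x", "y", "z": the shift along the tool's x, y, z in m; "twist": the turn about the tool's z in degrees. In form: [{"x": .., "y": .., "z": .., "twist": ..}, ...]. A call has exactly 8 rows; each row is the pose to reach, as a shift and turn from the pose commanded when the call began, along the tool's axes at that moment; what a row does not reach only later rows make up. A row lasts 1/10 s, in which the tool goes at most 50 mm and 8.59 degrees, less where a joint would pass 70% of its speed; a pose out of reach is approached as far as the arm can. A call with a gripper value outside its range is refused whole. "jaw" is the closure, from 0 (fully open) to 1 (shut), set as the call begins (left out, the last holds). The fingers move at their own pace and stop on an object; the grip force is fixed at half the most. Time passes only in rows, so rows that repeat a pose let the fingers close, or fill a call up. It gives the time, the measured TCP pose, the force, the opening and the grip force at its end, in the units of the state.
- bot.get_obs(): the state, without advancing time (a new reading comes with each control period).
- bot.capture(name): name is "scene" or "top"; returns a dict with "pixels" (420x560x3 uint8, red, green, blue), "fx", "fy", "cx", "cy" (pixels), "k1" (the pictures are not rectified: a ray, as slopes to the right and down, at radius r is drawn at 1 + k1 r^2 times it, then the intrinsics apply), "eye" and "rotation" of the camera in the world. Camera axes: x right, y down, z forward; pixel columns grow to the right and rows downward; lengths in mm; the calibration is good to about 2 mm. A picture is of the moment at which its call begins. There is no depth.
- bot.close_job(): hands the job in; it is judged then, once.
The state is a dict: "time": time; "joint_positions": joint angles; "dq": joint speeds; "tau": joint torques, N m; "tool_pos": TCP position; "tcp_rot": TCP orientation; "contact_force": force on the tool from outside, world axes, zero at the start; "moment": the same for the moment, N m; "grip_width": finger opening in mm; "finger_force": force on a finger pad.
Only numpy, scipy, OpenCV 4.12 (cv2) and the standard library are available. Lean on these libraries where they do the work, as an engineer would, in place of code of your own. Each camera call takes 0.05 s, during which the arm holds its last target. There are 200 camera calls.

## Working session

There is one attempt and no reset: what is moved stays moved. The work goes in short steps, Python scripts to look and compute and a tool call to move; the robot and the scene stay as the last step left them, time stands still between calls to the robot, and variables do not carry over. Pictures are saved under pics/ and viewed, at most 10 in all, crops included, and the job is handed in when it is done.

Besides the shell and the picture viewer there is one more tool, called as a command line: name --argument value ..., lists and objects as JSON in quotes. play_rows: Moves the arm, as the interface text tells. Its arguments: {"type":"object","properties":{"commands":{"type":"array"},"jaw":{"type":"number"}},"required":["commands"]}

```bash
mkdir -p pics
cat > h.py <<'E'
import numpy as np, cv2, json
from plant import bot
def cap(n,f):
    c=bot.capture(n); cv2.imwrite(f'pics/{f}.png',cv2.cvtColor(np.array(c['pixels']),cv2.COLOR_RGB2BGR))
    d={k:np.array(v).tolist() for k,v in c.items() if k!='pixels'}; json.dump(d,open(f'pics/{f}.json','w')); return c
def ray(f,u,v):
    c=json.load(open(f'pics/{f}.json')); K=np.array([[c['fx'],0,c['cx']],[0,c['fy'],c['cy']],[0,0,1.]])
    p=cv2.undistortPoints(np.array([[[u,v]]],float),K,np.array([c['k1'],0,0,0.]))[0,0]
    return np.array(c['eye']),np.array(c['rotation'])@np.array([p[0],p[1],1])
def atz(f,u,v,z):
    e,d=ray(f,u,v); return np.round(e+d*(z-e[2])/d[2],1)
def proj(f,P):
    c=json.load(open(f'pics/{f}.json')); K=np.array([[c['fx'],0,c['cx']],[0,c['fy'],c['cy']],[0,0,1.]])
    q=np.array(c['rotation']).T@(np.array(P,float)-np.array(c['eye']))
    return cv2.projectPoints(q[None],np.zeros(3),np.zeros(3),K,np.array([c['k1'],0,0,0.]))[0].ravel().round(1)
E
python3 - <<'E'
from h import *
cap('scene','s0');c=cap('top','t0')
print({k:v for k,v in c.items() if k!='pixels'}); print(bot.get_obs())
E
```

```text
{'fx': 382.5004815934108, 'fy': 382.5004815934108, 'cx': 274.1709296850211, 'cy': 213.66719613718922, 'k1': -0.06937146372913039, 'eye': array([ 313.41722377,    3.57724384, 1329.01142015]), 'rotation': array([-2.9429633 ,  0.01022764, -1.59426346])}
{'time': 0.1, 'joint_positions': array([-1.44099933e+00,  3.42665230e-01,  1.52492995e+00,  1.50280125e-06,
        1.27539759e+00, -1.45985290e-01]), 'dq': array([ 0.00082095, -0.00246357, -0.00107438, -0.00086216,  0.00105633,
       -0.00075369]), 'tau': array([ 1.81027335e-03, -4.32004416e+01, -2.44694620e+01,  7.18646217e-02,
        5.26230584e-02, -3.73600074e-05]), 'tool_pos': array([ 142.94319818, -504.82059504,  251.10515937]), 'tcp_rot': array([-3.14020764e+00, -2.05093410e-04,  2.75781701e-01]), 'contact_force': array([0.54433066, 0.1686993 , 0.89512159]), 'moment': array([-0.02235472,  0.0221    ,  0.02730343]), 'finger_force': 0.0, 'grip_width': 92.16177049412349}
```

View pics/s0.png

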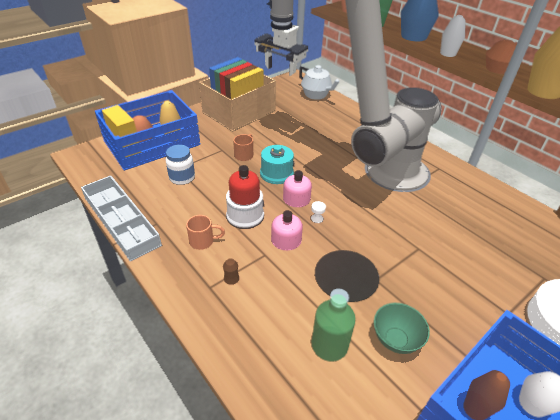

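View pics/t0.png

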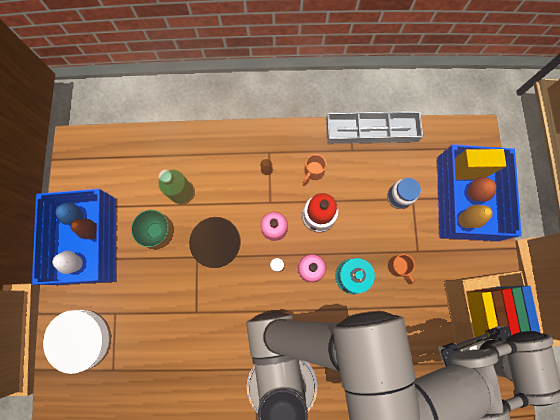

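Red lid on the white drum: scene (244,188), top (322,208). It matches the description. The pink lids at scene (297,190) and (287,230) and the turquoise grinder at (277,163) are decoys. The mat is at top (215,242). I'll confirm in an enlarged crop and measure.

```bash
python3 - <<'E'
s=open('h.py').read()
s=s.replace("import numpy","from scipy.spatial.transform import Rotation as R\nimport numpy",1).replace("np.array(c['rotation'])","R.from_euler('xyz',c['rotation']).as_matrix()")
open('h.py','w').write(s)
E
python3 - <<'E'
from h import *
a=cv2.imread('pics/s0.png')[150:270,200:320]; b=cv2.imread('pics/t0.png')[180:300,260:380]
cv2.imwrite('pics/crop0.png',cv2.resize(np.hstack([a,b]),None,fx=3.3,fy=3.3,interpolation=cv2.INTER_CUBIC))
t=cv2.imread('pics/t0.png')
# mat by threshold
g=(t.max(2)<60).astype(np.uint8); n,l,st,ce=cv2.connectedComponentsWithStats(g[200:280,180:250].copy()); i=1+st[1:,4].argmax(); u,v=ce[i]+[180,200]
print('mat',u,v,st[i],atz('t0',u,v,4))
for n,u,v,z in [('knob',322,204,193),('pinkA',274,223,100),('pinkB',312,267,100),('egg',277,265,56),('turq',357,275,100),('bowl',152,229,60),('dec',166,177,200),('pep',266,166,74),('tmug',316,163,70),('tmug2',403,263,70),('ginger',408,188,110)]: print(n,atz('t0',u,v,z))
print(atz('s0',244,172,180))
E
```

```text
mat 226.5 263.25 [45 62  4  3  4] [409.8 179.7   4. ]
knob [ 568.6 -136.5  193. ]
pinkA [530.   11.6 100. ]
pinkB [ 384.4 -106.3  100. ]
egg [396.4   5.3  56. ]
turq [ 355.2 -248.6  100. ]
bowl [526.6 426.2  60. ]
dec [665.3 342.2 200. ]
pep [734.1  34.6  74. ]
tmug [ 741.8 -138.1   70. ]
tmug2 [ 390.7 -409.5   70. ]
ginger [ 634.4 -435.1  110. ]
[ 573.1 -137.8  180. ]
```

View pics/crop0.png

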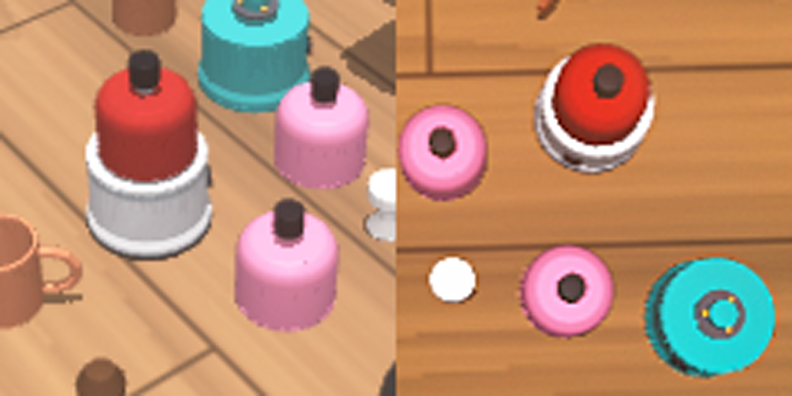

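The crop confirms it: the red dome with the black knob (crop 609,81, which is top 324.5,204.5) stands on the white drum. The others are pink or turquoise.

Run:
```python
from h import *
def tri(a,b):
    (e,d),(f,g)=ray(*a),ray(*b); d/=np.linalg.norm(d);g/=np.linalg.norm(g)
    s,t=np.linalg.lstsq(np.c_[d,-g],f-e,rcond=None)[0]; return (e+s*d).round(1),(f+t*g).round(1)
print(tri(('t0',324.5,204.5),('s0',243.9,171.5)), atz('t0',324.5,204.5,191),atz('s0',243.9,171.5,180))
t=cv2.imread('pics/t0.png'); hsv=cv2.cvtColor(t,cv2.COLOR_BGR2HSV)
m=((t.max(2)<75)*255).astype(np.uint8)[205:285,180:255]
n,l,st,ce=cv2.connectedComponentsWithStats(m); i=1+st[1:,4].argmax(); print('mat',st[i],ce[i]+[180,205],atz('t0',*(ce[i]+[180,205]),4)); print(t[242,215],t[215,215])
# white drum foot/top outline
m=((hsv[...,1]<45)&(hsv[...,2]>120)).astype(np.uint8); 
r=((hsv[...,1]>180)&((hsv[...,0]<5)|(hsv[...,0]>174))).astype(np.uint8)
for n,x in(('w',m),('r',r)):
    x=x[180:240,295:350]; k,l,st,ce=cv2.connectedComponentsWithStats(x); i=1+st[1:,4].argmax(); print(n,st[i],ce[i]+[295,180])
for z,rad in((85,56),(0,60),(110,46),(159,30)):
  for dx,dy in((rad,0),(-rad,0),(0,rad),(0,-rad)): print(z,dx,dy,proj('t0',[572+dx,-138+dy,z]),end=' ')
print(proj('s0',[572,-138,180]))
```

```text
(array([ 570.6, -146.2,  176.2]), array([ 568.9, -144.5,  175.6])) [ 567.3 -144.3  191. ] [ 572.  -139.8  180. ]
mat [  10   13   50   50 1029] [223.24781341 242.88824101] [480.9 191.    4. ]
[45 56 74] [ 76 140 209]
w [  7  18  36  34 296] [316.61824324 219.82094595]
r [ 13  14  28  30 565] [321.34336283 208.4460177 ]
85 56 0 [318.  193.9] 85 -56 0 [319.6 226.8] 85 0 56 [301.9 210.6] 85 0 -56 [335.6 209.8] 0 60 0 [315.5 198.7] 0 -60 0 [317.  231.9] 0 0 60 [299.3 215.6] 0 0 -60 [333.2 214.7] 110 46 0 [318.9 194.9] 110 -46 0 [320.2 222.5] 110 0 46 [305.5 209. ] 110 0 -46 [333.6 208.3] 159 30 0 [320.8 196. ] 159 -30 0 [321.7 214.7] 159 0 30 [311.7 205.6] 159 0 -30 [330.8 205.1] [244.3 171.8]
```

play_rows --commands '[{"x": 0.04,"y": -0.018,"z": -0.01},{"x": 0.08,"y": -0.036,"z": -0.02},{"x": 0.12,"y": -0.054,"z": -0.02},{"x": 0.16,"y": -0.073,"z": -0.02},{"x": 0.2,"y": -0.091,"z": -0.02},{"x": 0.24,"y": -0.109,"z": -0.02},{"x": 0.28,"y": -0.127,"z": -0.02},{"x": 0.32,"y": -0.145,"z": -0.02}]' --jaw 0

```text
invalid input at $.commands[0]: expected keys x, y, z, twist
```

play_rows --commands '[{"x": 0.035,"y": -0.016},{"x": 0.07,"y": -0.032},{"x": 0.105,"y": -0.048},{"x": 0.14,"y": -0.063},{"x": 0.165,"y": -0.075},{"x": 0.18,"y": -0.082},{"x": 0.189,"y": -0.086},{"x": 0.189,"y": -0.086}]'

```text
invalid input at $.commands[0]: expected keys x, y, z, twist
```

Run:
```python
from h import *
cap('scene','s1');cap('top','t1')
o=bot.get_obs(); print(o['time'],o['tool_pos'],o['tcp_rot'],o['contact_force'])
print('knob',proj('s1',[570,-144,180]),'tips',proj('s1',o['tool_pos']-[0,0,25]))
a=cv2.imread('pics/s1.png')[100:220,190:310];b=cv2.imread('pics/t1.png')[150:270,260:380]
cv2.imwrite('pics/crop1.png',cv2.resize(np.hstack([a,b]),None,fx=3.3,fy=3.3,interpolation=cv2.INTER_CUBIC))
```

```text
0.2 [ 142.96440685 -504.96040548  251.31107815] [-3.14072589e+00 -1.06746649e-04  2.75798340e-01] [ 0.50573302  0.26562346 -0.91331856]
knob [243.6 170.5] tips [280.1  70.9]
```

View pics/crop1.png

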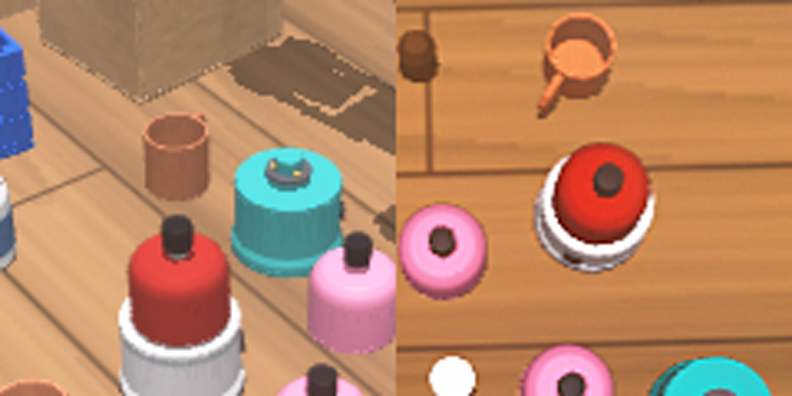

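The call was refused because all four keys are needed, so the arm hasn't moved and the crop shows the same scene as before. I'll repeat it.

play_rows --commands '[{"x": 0.04,"y": -0.018,"z": -0.01,"twist": 0},{"x": 0.08,"y": -0.036,"z": -0.02,"twist": 0},{"x": 0.12,"y": -0.054,"z": -0.02,"twist": 0},{"x": 0.16,"y": -0.073,"z": -0.02,"twist": 0},{"x": 0.2,"y": -0.091,"z": -0.02,"twist": 0},{"x": 0.24,"y": -0.109,"z": -0.02,"twist": 0},{"x": 0.28,"y": -0.127,"z": -0.02,"twist": 0},{"x": 0.32,"y": -0.145,"z": -0.02,"twist": 0}]' --jaw 0

```text
time: 1.0
tool_pos: [412.5, -277.1, 271.7]
tcp_rot: [3.141, 0.0, 0.276]
contact_force: [0.6, -0.4, 0.2]
grip_width: 92.3
finger_force: 0.0
```

play_rows --commands '[{"x": 0.035,"y": -0.016,"z": 0,"twist": 0},{"x": 0.07,"y": -0.032,"z": 0,"twist": 0},{"x": 0.105,"y": -0.048,"z": 0,"twist": 0},{"x": 0.14,"y": -0.063,"z": 0,"twist": 0},{"x": 0.165,"y": -0.075,"z": 0,"twist": 0},{"x": 0.18,"y": -0.082,"z": 0,"twist": 0},{"x": 0.189,"y": -0.086,"z": 0,"twist": 0},{"x": 0.189,"y": -0.086,"z": 0,"twist": 0}]'

```text
time: 1.8
tool_pos: [570.1, -144.1, 271.4]
tcp_rot: [-3.142, 0.0, 0.277]
contact_force: [-0.4, -0.4, -0.3]
grip_width: 91.7
finger_force: 0.0
```

Run:
```python
from h import *
cap('scene','s2');cap('top','t2')
o=bot.get_obs(); print(o['time'],o['tool_pos'],o['tcp_rot'],o['contact_force'])
print('knob',proj('s2',[570,-144,180]),'tips',proj('s2',o['tool_pos']-[0,0,25]))
a=cv2.imread('pics/s2.png')[90:210,190:310];b=cv2.imread('pics/t2.png')[150:270,260:380]
cv2.imwrite('pics/crop2.png',cv2.resize(np.hstack([a,b]),None,fx=3.3,fy=3.3,interpolation=cv2.INTER_CUBIC))
```

```text
1.9 [ 569.25067694 -145.06283516  271.64818567] [3.14139283e+00 6.54379947e-04 2.75123611e-01] [0.00978827 0.16112404 0.21335652]
knob [243.6 170.5] tips [242.9 151.4]
```

View pics/crop2.png

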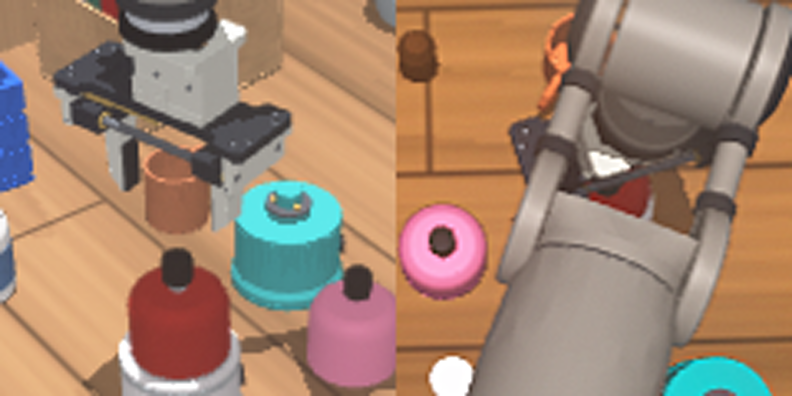

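The grip is in line with the knob: the tips' midpoint in the crop is (176,206), with the knob directly below at (177,268). Next I descend, grip and lift.

play_rows --commands '[{"x": 0,"y": 0,"z": 0.02,"twist": 0},{"x": 0,"y": 0,"z": 0.04,"twist": 0},{"x": 0,"y": 0,"z": 0.06,"twist": 0},{"x": 0,"y": 0,"z": 0.072,"twist": 0},{"x": 0,"y": 0,"z": 0.081,"twist": 0},{"x": 0,"y": 0,"z": 0.081,"twist": 0},{"x": 0,"y": 0,"z": 0.081,"twist": 0},{"x": 0,"y": 0,"z": 0.081,"twist": 0}]' --jaw 0

```text
time: 2.7
tool_pos: [570.3, -144.5, 191.7]
tcp_rot: [3.14, -0.001, 0.276]
contact_force: [-0.1, 0.3, 0.8]
grip_width: 91.9
finger_force: 0.0
```

play_rows --commands '[{"x": 0,"y": 0,"z": 0,"twist": 0},{"x": 0,"y": 0,"z": 0,"twist": 0},{"x": 0,"y": 0,"z": 0,"twist": 0},{"x": 0,"y": 0,"z": 0,"twist": 0},{"x": 0,"y": 0,"z": 0,"twist": 0},{"x": 0,"y": 0,"z": 0,"twist": 0},{"x": 0,"y": 0,"z": 0,"twist": 0},{"x": 0,"y": 0,"z": 0,"twist": 0}]' --jaw 1

```text
time: 3.5
tool_pos: [569.8, -144.3, 190.7]
tcp_rot: [3.142, 0.0, 0.276]
contact_force: [-0.3, -0.5, -0.4]
grip_width: 31.8
finger_force: 0.0
```

play_rows --commands '[{"x": 0,"y": 0,"z": 0,"twist": 0},{"x": 0,"y": 0,"z": 0,"twist": 0},{"x": 0,"y": 0,"z": 0,"twist": 0},{"x": 0,"y": 0,"z": 0,"twist": 0},{"x": 0,"y": 0,"z": -0.01,"twist": 0},{"x": 0,"y": 0,"z": -0.03,"twist": 0},{"x": 0,"y": 0,"z": -0.06,"twist": 0},{"x": 0,"y": 0,"z": -0.085,"twist": 0}]'

```text
time: 4.3
tool_pos: [569.8, -144.3, 277.5]
tcp_rot: [3.141, -0.0, 0.276]
contact_force: [0.3, -0.9, -2.1]
grip_width: 27.4
finger_force: 30.0
```

Run:
```python
from h import *
cap('scene','s3');cap('top','t3')
o=bot.get_obs(); print(o['time'],o['tool_pos'],o['tcp_rot'],o['contact_force'],o['grip_width'],o['finger_force'])
print(proj('s3',[570,-144,125]),atz('t0',215,243,4),proj('t0',[481,219,4]))
a=cv2.imread('pics/s3.png')[70:250,180:300]
cv2.imwrite('pics/crop3.png',cv2.resize(a,None,fx=3.3,fy=3.3,interpolation=cv2.INTER_CUBIC))
```

```text
4.4 [ 571.26349956 -144.83477385  280.12631765] [ 3.13665971 -0.00620254  0.27589581] [-0.17693295  0.10434147 -1.63794859] 27.378581131797795 29.999690651893616
[244.2 185.1] [481.2 219.9   4. ] [215.3 243. ]
```

View pics/crop3.png

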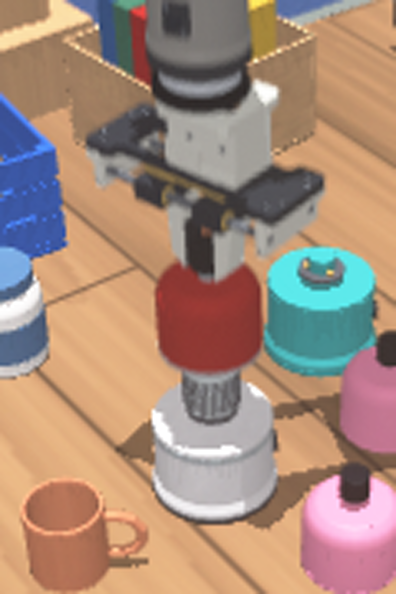

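The lid is lifted clear. In the crop the collar stands uncovered at about (212,397) on the white drum. Now to the mat at (481,219).

play_rows --commands '[{"x": 0,"y": -0.01,"z": 0,"twist": 0},{"x": 0.001,"y": -0.03,"z": 0,"twist": 0},{"x": 0.002,"y": -0.06,"z": 0,"twist": 0},{"x": 0.003,"y": -0.095,"z": 0,"twist": 0},{"x": 0.005,"y": -0.13,"z": 0,"twist": 0},{"x": 0.006,"y": -0.165,"z": 0,"twist": 0},{"x": 0.007,"y": -0.2,"z": 0,"twist": 0},{"x": 0.008,"y": -0.235,"z": 0,"twist": 0}]'

```text
time: 5.2
tool_pos: [511.4, 86.7, 274.3]
tcp_rot: [-3.14, 0.003, 0.277]
contact_force: [-0.4, -0.0, -2.0]
grip_width: 27.6
finger_force: 30.0
```

play_rows --commands '[{"x": 0.001,"y": -0.035,"z": 0,"twist": 0},{"x": 0.002,"y": -0.07,"z": 0,"twist": 0},{"x": 0.003,"y": -0.1,"z": 0,"twist": 0},{"x": 0.004,"y": -0.122,"z": 0.01,"twist": 0},{"x": 0.005,"y": -0.134,"z": 0.03,"twist": 0},{"x": 0.005,"y": -0.139,"z": 0.05,"twist": 0},{"x": 0.005,"y": -0.139,"z": 0.07,"twist": 0},{"x": 0.005,"y": -0.139,"z": 0.09,"twist": 0}]'

```text
time: 6.0
tool_pos: [478.1, 220.3, 183.7]
tcp_rot: [-3.141, 0.003, 0.277]
contact_force: [0.7, 0.1, -2.3]
grip_width: 27.4
finger_force: 30.0
```

play_rows --commands '[{"x": 0,"y": 0,"z": 0.02,"twist": 0},{"x": 0,"y": 0,"z": 0.04,"twist": 0},{"x": 0,"y": 0,"z": 0.055,"twist": 0},{"x": 0,"y": 0,"z": 0.064,"twist": 0},{"x": 0,"y": 0,"z": 0.068,"twist": 0},{"x": 0,"y": 0,"z": 0.07,"twist": 0},{"x": 0,"y": 0,"z": 0.07,"twist": 0},{"x": 0,"y": 0,"z": 0.07,"twist": 0}]'

```text
time: 6.8
tool_pos: [480.8, 219.3, 116.3]
tcp_rot: [3.142, -0.001, 0.276]
contact_force: [-0.3, -0.3, -1.3]
grip_width: 27.2
finger_force: 30.0
```

Run:
```python
from h import *
cap('scene','s4')
o=bot.get_obs(); print(o['time'],o['tool_pos'],o['tcp_rot'],o['contact_force'],o['grip_width'],o['finger_force'])
a=cv2.imread('pics/s4.png')[150:360,220:460]
cv2.imwrite('pics/crop4.png',cv2.resize(a,None,fx=2.8,fy=2.8,interpolation=cv2.INTER_CUBIC))
```

```text
6.85 [480.83408975 219.21421848 116.29411135] [ 3.14151064e+00 -1.19765943e-03  2.75726813e-01] [-0.3518529   0.7534996  -1.73077665] 27.039567076635475 29.999705851078033
```

View pics/crop4.png

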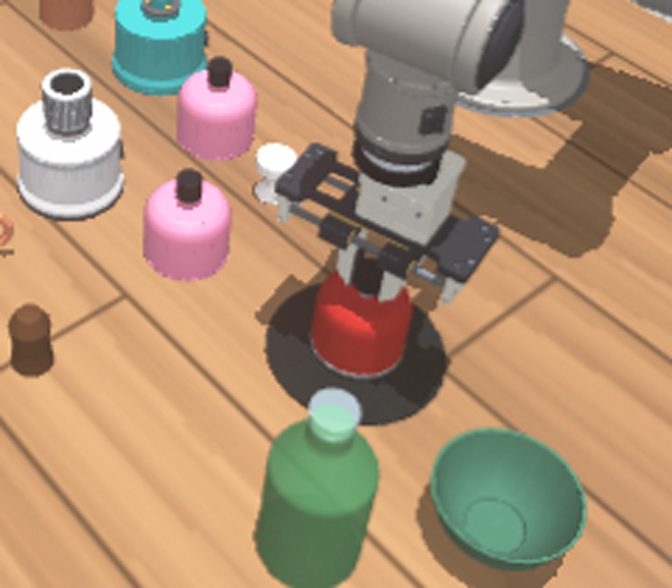

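The lid hangs over the middle of the mat (crop 360,340). I'll lower it gently to contact.

play_rows --commands '[{"x": 0,"y": 0,"z": 0.002,"twist": 0},{"x": 0,"y": 0,"z": 0.003,"twist": 0},{"x": 0,"y": 0,"z": 0.004,"twist": 0},{"x": 0,"y": 0,"z": 0.005,"twist": 0},{"x": 0,"y": 0,"z": 0.0055,"twist": 0},{"x": 0,"y": 0,"z": 0.006,"twist": 0},{"x": 0,"y": 0,"z": 0.006,"twist": 0},{"x": 0,"y": 0,"z": 0.006,"twist": 0}]'

```text
time: 7.65
tool_pos: [480.5, 219.1, 109.7]
tcp_rot: [3.141, -0.0, 0.276]
contact_force: [0.5, 0.3, -2.1]
grip_width: 27.0
finger_force: 30.0
```

Run:
```python
from h import *
print(atz('s4',244,181,147),proj('s4',[570,-144,147]))
for _ in range(2): bot.capture('top');print(bot.get_obs()['contact_force'])
```

```text
[ 574.4 -137.7  147. ] [244.  179.3]
[-0.31297738 -0.28930948 -1.91600389]
[ 1.72336337  1.07375127 -3.06510014]
```

play_rows --commands '[{"x": 0,"y": 0,"z": 0.0005,"twist": 0},{"x": 0,"y": 0,"z": 0.001,"twist": 0},{"x": 0,"y": 0,"z": 0.001,"twist": 0},{"x": 0,"y": 0,"z": 0.001,"twist": 0},{"x": 0,"y": 0,"z": 0.0015,"twist": 0},{"x": 0,"y": 0,"z": 0.0015,"twist": 0},{"x": 0,"y": 0,"z": 0.0015,"twist": 0},{"x": 0,"y": 0,"z": 0.0015,"twist": 0}]'

```text
time: 8.55
tool_pos: [480.6, 219.1, 109.6]
tcp_rot: [3.141, -0.001, 0.276]
contact_force: [-4.2, -1.0, 10.4]
grip_width: 27.3
finger_force: 30.0
```

Contact with the mat (10 N upward). Release and rise.

play_rows --commands '[{"x": 0,"y": 0,"z": -0.001,"twist": 0},{"x": 0,"y": 0,"z": -0.001,"twist": 0},{"x": 0,"y": 0,"z": -0.001,"twist": 0},{"x": 0,"y": 0,"z": -0.001,"twist": 0},{"x": 0,"y": 0,"z": -0.001,"twist": 0},{"x": 0,"y": 0,"z": -0.001,"twist": 0},{"x": 0,"y": 0,"z": -0.001,"twist": 0},{"x": 0,"y": 0,"z": -0.001,"twist": 0}]' --jaw 0

```text
time: 9.35
tool_pos: [480.5, 219.1, 109.1]
tcp_rot: [3.141, 0.0, 0.276]
contact_force: [0.3, -0.6, 0.1]
grip_width: 86.8
finger_force: 0.0
```

play_rows --commands '[{"x": 0,"y": 0,"z": 0,"twist": 0},{"x": 0,"y": 0,"z": 0,"twist": 0},{"x": 0,"y": 0,"z": -0.01,"twist": 0},{"x": 0,"y": 0,"z": -0.03,"twist": 0},{"x": 0,"y": 0,"z": -0.06,"twist": 0},{"x": 0,"y": 0,"z": -0.09,"twist": 0},{"x": 0,"y": 0,"z": -0.12,"twist": 0},{"x": 0,"y": 0,"z": -0.12,"twist": 0}]'

```text
time: 10.15
tool_pos: [482.5, 219.7, 234.2]
tcp_rot: [3.142, -0.009, 0.276]
contact_force: [-0.0, -0.2, 0.1]
grip_width: 91.7
finger_force: 0.0
```

Run:
```python
from h import *
cap('scene','s5');cap('top','t5')
o=bot.get_obs(); print(o['time'],o['tool_pos'],o['tcp_rot'],o['grip_width'])
a=cv2.imread('pics/s5.png')[150:300,210:400];b=cv2.imread('pics/t5.png')[180:240,290:350]
a=cv2.resize(a,None,fx=2,fy=2,interpolation=2);b=cv2.resize(b,(300,300),interpolation=2)
cv2.imwrite('pics/crop5.png',np.hstack([a,b]))
```

```text
10.25 [480.63609507 219.14895076 230.13897909] [ 3.14151882e+00 -1.89148135e-03  2.75767722e-01] 91.72685044689057
```

View pics/crop5.png

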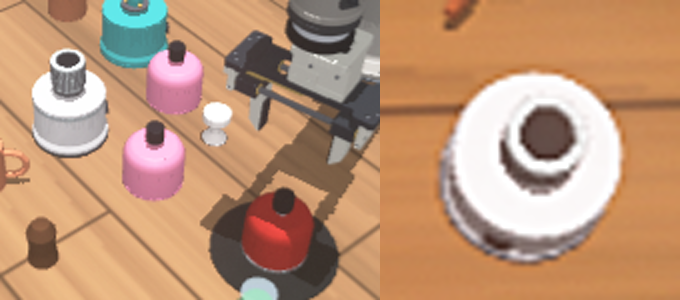

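The lid stands on the mat, let go (crop 275,235). The collar top is at top-view pixel (323.2,206.4), and the drum's top circle is centred at (321.4,211.4).

Run:
```python
from h import *
print(atz('t5',323.2,206.4,147),atz('t5',321.4,211.4,85),atz('s5',244.5,180,147))
```

```text
[ 571.1 -145.6  147. ] [ 567.7 -146.6   85. ] [ 570.6 -140.6  147. ]
```

play_rows --commands '[{"x": -0.001,"y": 0.02,"z": 0,"twist": 0},{"x": -0.002,"y": 0.05,"z": 0,"twist": 0},{"x": -0.003,"y": 0.09,"z": 0,"twist": 0},{"x": -0.004,"y": 0.13,"z": 0,"twist": 0},{"x": -0.006,"y": 0.17,"z": 0,"twist": 0},{"x": -0.007,"y": 0.21,"z": 0,"twist": 0},{"x": -0.009,"y": 0.25,"z": 0,"twist": 0},{"x": -0.01,"y": 0.29,"z": 0,"twist": 0}]'

```text
time: 11.05
tool_pos: [549.3, -64.1, 227.9]
tcp_rot: [-3.14, 0.002, 0.276]
contact_force: [0.2, 0.9, -0.2]
grip_width: 91.7
finger_force: 0.0
```

play_rows --commands '[{"x": -0.001,"y": 0.035,"z": 0,"twist": 0},{"x": -0.002,"y": 0.06,"z": 0,"twist": 0},{"x": -0.003,"y": 0.077,"z": 0,"twist": 0},{"x": -0.003,"y": 0.0847,"z": 0,"twist": 0},{"x": -0.003,"y": 0.0847,"z": 0.02,"twist": 0},{"x": -0.003,"y": 0.0847,"z": 0.04,"twist": 0},{"x": -0.003,"y": 0.0847,"z": 0.05,"twist": 0},{"x": -0.003,"y": 0.0847,"z": 0.05,"twist": 0}]'

```text
time: 11.85
tool_pos: [569.2, -143.8, 177.6]
tcp_rot: [-3.139, 0.003, 0.277]
contact_force: [0.2, -0.5, 0.3]
grip_width: 92.3
finger_force: 0.0
```

play_rows --commands '[{"x": 0,"y": 0,"z": 0.015,"twist": 0},{"x": 0,"y": 0,"z": 0.03,"twist": 0},{"x": 0,"y": 0,"z": 0.04,"twist": 0},{"x": 0,"y": 0,"z": 0.046,"twist": 0},{"x": 0,"y": 0,"z": 0.046,"twist": 0},{"x": 0,"y": 0,"z": 0.046,"twist": 0},{"x": 0,"y": 0,"z": 0.046,"twist": 0},{"x": 0,"y": 0,"z": 0.046,"twist": 0}]'

```text
time: 12.65
tool_pos: [570.3, -145.1, 133.8]
tcp_rot: [3.141, -0.001, 0.276]
contact_force: [-0.3, 0.2, -0.0]
grip_width: 91.5
finger_force: 0.0
```

play_rows --commands '[{"x": 0,"y": 0,"z": 0,"twist": 0},{"x": 0,"y": 0,"z": 0,"twist": 0},{"x": 0,"y": 0,"z": 0,"twist": 0},{"x": 0,"y": 0,"z": 0,"twist": 0},{"x": 0,"y": 0,"z": 0,"twist": 0},{"x": 0,"y": 0,"z": 0,"twist": 0},{"x": 0,"y": 0,"z": 0,"twist": 0},{"x": 0,"y": 0,"z": 0,"twist": 0}]' --jaw 1

```text
time: 13.45
tool_pos: [570.0, -144.9, 133.2]
tcp_rot: [3.142, 0.0, 0.276]
contact_force: [0.4, 0.6, -0.6]
grip_width: 51.7
finger_force: 30.0
```

Run:
```python
from h import *
F=[];P=[]
for _ in range(4):
    bot.capture('top');o=bot.get_obs();F.append(np.r_[o['contact_force'],o['moment']]);P.append(o['tool_pos'])
print(np.mean(F,0).round(2),np.mean(P,0).round(2),o['tcp_rot'],o['grip_width'],o['finger_force'],o['joint_positions'])
```

```text
[-0.03  0.04 -0.35  0.   -0.01 -0.01] [ 570.03 -144.96  133.21] [3.14153188e+00 6.17434156e-05 2.75811745e-01] 51.853230641166775 29.999850997701287 [-3.79262629e-01  5.68705769e-01  1.50322150e+00 -9.78409537e-05
  1.06967732e+00  9.15768954e-01]
```

The collar is held with no side load. I'll turn it in small steps while pressing lightly and watch the height.

play_rows --commands '[{"x": 0,"y": 0,"z": 0.001,"twist": 0},{"x": 0,"y": 0,"z": 0.002,"twist": 0},{"x": 0,"y": 0,"z": 0.002,"twist": 2},{"x": 0,"y": 0,"z": 0.002,"twist": 5},{"x": 0,"y": 0,"z": 0.002,"twist": 8},{"x": 0,"y": 0,"z": 0.002,"twist": 11},{"x": 0,"y": 0,"z": 0.002,"twist": 14},{"x": 0,"y": 0,"z": 0.002,"twist": 16}]'

```text
time: 14.45
tool_pos: [571.0, -145.6, 133.0]
tcp_rot: [3.14, -0.003, -0.005]
contact_force: [-0.6, -1.0, 8.9]
grip_width: 51.6
finger_force: 30.0
```

play_rows --commands '[{"x": 0,"y": 0,"z": 0,"twist": 2},{"x": 0,"y": 0,"z": 0,"twist": 4},{"x": 0,"y": 0,"z": 0,"twist": 6},{"x": 0,"y": 0,"z": 0,"twist": 8},{"x": 0,"y": 0,"z": 0,"twist": 10},{"x": 0,"y": 0,"z": 0,"twist": 12},{"x": 0,"y": 0,"z": 0,"twist": 14},{"x": 0,"y": 0,"z": 0,"twist": 16}]'

```text
time: 15.25
tool_pos: [571.3, -145.9, 132.8]
tcp_rot: [3.14, -0.005, -0.284]
contact_force: [0.4, -2.3, 5.8]
grip_width: 51.5
finger_force: 30.0
```

play_rows --commands '[{"x": 0,"y": 0,"z": 0,"twist": 2},{"x": 0,"y": 0,"z": 0,"twist": 4},{"x": 0,"y": 0,"z": 0,"twist": 6},{"x": 0,"y": 0,"z": 0,"twist": 8},{"x": 0,"y": 0,"z": 0,"twist": 10},{"x": 0,"y": 0,"z": 0,"twist": 12},{"x": 0,"y": 0,"z": 0,"twist": 14},{"x": 0,"y": 0,"z": 0,"twist": 16}]'

```text
time: 16.05
tool_pos: [570.8, -145.5, 132.9]
tcp_rot: [-3.141, -0.003, -0.563]
contact_force: [-1.4, 0.2, 9.4]
grip_width: 51.7
finger_force: 30.0
```

```bash
cat > st.py <<'E'
from h import *
F=[];P=[]
for _ in range(3):
    bot.capture('top');o=bot.get_obs();F.append(np.r_[o['contact_force'],o['moment']]);P.append(np.r_[o['tool_pos'],o['tcp_rot']])
print(o['time'],np.mean(F,0).round(2),np.array(P).round(3),o['joint_positions'][5])
E
python3 st.py
```

```text
16.2 [-0.68 -0.42  8.9   0.07  0.24 -0.04] [[ 5.70847e+02 -1.45479e+02  1.32825e+02 -3.14100e+00 -3.00000e-03
  -5.65000e-01]
 [ 5.70868e+02 -1.45474e+02  1.32837e+02 -3.14100e+00 -3.00000e-03
  -5.63000e-01]
 [ 5.70900e+02 -1.45481e+02  1.32858e+02 -3.14100e+00 -3.00000e-03
  -5.62000e-01]] 1.7538576716702732
```

Still on the pins (z 132.8, 9 N). Keep turning.

play_rows --commands '[{"x": 0,"y": 0,"z": 0,"twist": 2},{"x": 0,"y": 0,"z": 0,"twist": 4},{"x": 0,"y": 0,"z": 0,"twist": 6},{"x": 0,"y": 0,"z": 0,"twist": 8},{"x": 0,"y": 0,"z": 0,"twist": 10},{"x": 0,"y": 0,"z": 0,"twist": 12},{"x": 0,"y": 0,"z": 0,"twist": 14},{"x": 0,"y": 0,"z": 0,"twist": 16}]'

```text
time: 17.0
tool_pos: [570.0, -144.9, 131.0]
tcp_rot: [3.142, 0.0, -0.843]
contact_force: [0.2, 0.4, -2.3]
grip_width: 51.7
finger_force: 30.0
```

It dropped: z is 131.0 and the load is gone. Push down.

play_rows --commands '[{"x": 0,"y": 0,"z": 0.001,"twist": 0},{"x": 0,"y": 0,"z": 0.002,"twist": 0},{"x": 0,"y": 0,"z": 0.003,"twist": 0},{"x": 0,"y": 0,"z": 0.004,"twist": 0},{"x": 0,"y": 0,"z": 0.005,"twist": 0},{"x": 0,"y": 0,"z": 0.005,"twist": 0},{"x": 0,"y": 0,"z": 0.005,"twist": 0},{"x": 0,"y": 0,"z": 0.005,"twist": 0}]'

```text
time: 17.8
tool_pos: [570.1, -145.0, 126.4]
tcp_rot: [-3.141, -0.0, -0.841]
contact_force: [0.1, -0.2, 1.9]
grip_width: 51.5
finger_force: 30.0
```

```bash
python3 st.py
```

```text
17.95 [ 0.22  1.03  2.95  0.25 -0.    0.01] [[ 570.132 -144.955  126.401   -3.141   -0.      -0.841]
 [ 570.122 -144.942  126.382   -3.141   -0.      -0.841]
 [ 570.141 -144.965  126.375   -3.141   -0.      -0.841]] 2.0327819834747425
```

The spring is met. Press on to home.

play_rows --commands '[{"x": 0,"y": 0,"z": 0.001,"twist": 0},{"x": 0,"y": 0,"z": 0.002,"twist": 0},{"x": 0,"y": 0,"z": 0.003,"twist": 0},{"x": 0,"y": 0,"z": 0.004,"twist": 0},{"x": 0,"y": 0,"z": 0.005,"twist": 0},{"x": 0,"y": 0,"z": 0.006,"twist": 0},{"x": 0,"y": 0,"z": 0.007,"twist": 0},{"x": 0,"y": 0,"z": 0.007,"twist": 0}]'

```text
time: 18.75
tool_pos: [570.2, -145.0, 121.2]
tcp_rot: [-3.141, -0.001, -0.841]
contact_force: [-4.7, 2.2, 17.4]
grip_width: 52.0
finger_force: 30.0
```

```bash
python3 st.py
```

```text
18.9 [-4.510e+00  2.570e+00  1.691e+01  5.300e-01  8.500e-01 -1.000e-02] [[ 5.70189e+02 -1.44999e+02  1.21172e+02 -3.14100e+00 -1.00000e-03
  -8.41000e-01]
 [ 5.70191e+02 -1.45007e+02  1.21180e+02 -3.14100e+00 -1.00000e-03
  -8.41000e-01]
 [ 5.70192e+02 -1.45003e+02  1.21168e+02 -3.14100e+00 -1.00000e-03
  -8.41000e-01]] 2.0328025919404085
```

The arm stops at z 121.2, exactly 12 mm below the start, with 17 N, which is above the spring's 8 N. A last look to check.

Run:
```python
from h import *
cap('scene','s6')
a=cv2.imread('pics/s6.png')[130:300,200:400]
cv2.imwrite('pics/crop6.png',cv2.resize(a,None,fx=3.4,fy=3.4,interpolation=2))
```

```text
(no output)
```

View pics/crop6.png

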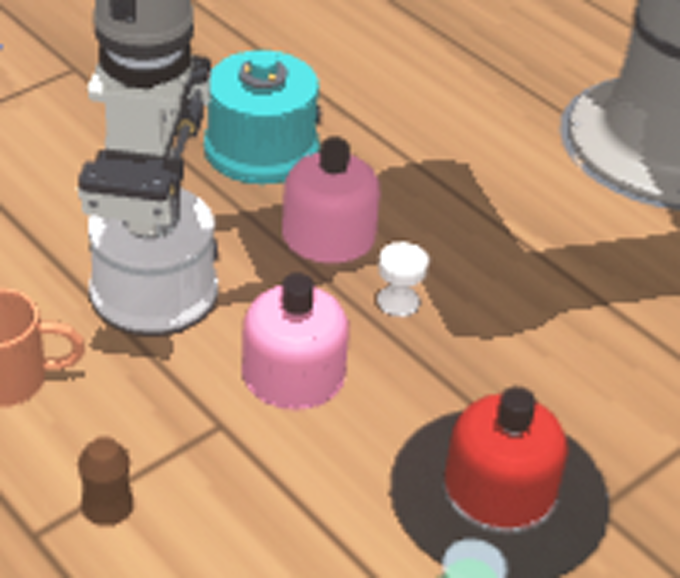

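The lid is upright on the mat (crop 505,460), the gripper is down on the collar (150,215), and the other goods stand untouched. I'm handing it in.

```bash
python3 -c "
from plant import bot
print(bot.close_job())"
```

```text
the job is handed in; nothing more can be done
None
```

I handed the job in at about 19 s: the red lid stands upright on the grey mat, and the collar is turned onto its pins and held fully home against the spring (12 mm below its start by the arm's height reading). The other goods in view stood untouched, and the hand-in returned no verdict.

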